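# Coast check of a handwheel, riding along over its knob

## Task

Check the handwheel's new bearing: give the green knob a gentle push with the tool so that the wheel runs freely at about one turn in five to eight seconds, either way round. While it coasts, hold the gripper pointing down and ride along a few centimetres above the knob, centred over it and not touching, for at least four seconds without a break. Then rise well clear, leave the wheel to come to a standstill before you finish, and leave the other things on the desk where they are.

Things in the scene. Friction and masses are not known exactly. Their poses are not given: they have to be found in the camera images.
- stand: Fixed stand of the handwheel: grey plate 150 x 150 x 12 mm with a post. Origin: on the wheel's axis at desk level, z up. The steel wheel lies level on the post: rim a round bar 18 mm thick on a circle of 105 mm radius (outer radius 114 mm), rim top 79 mm above the desk, hub 54 mm across with its brass cap up to 88 mm, 3 spokes.
- wheel (a joint): Turn of the wheel, rad, counter-clockwise from above positive, free for many turns. At q the knob stands at angle q from the stand's x axis, on the 105 mm circle. It coasts: mass 1.5 kg, inertia 0.0132 kg m2 about the axis (hidden: 0.75 to 1.3 times), drag 0.0006 N m plus 0.00065 N m per rad/s: from 1 rad/s it loses about 0.1 rad/s each second and stops after 10 to 20 s.
- knob_top (a point): Centre of the top of the green knob, 135 mm above the desk. The knob is upright, round, 38 mm in diameter between 93 and 126 mm above the desk, on a 24 mm stem, fixed on the rim 105 mm from the wheel's axis; it does not turn in itself. The tool rides over this point: with the TCP 25 to 85 mm above it and within 30 mm of it sideways.
- bearing: Bystander: steel bearing ring, 80 mm outside, 18 mm high, lying beside the wheel. Origin: centre of its underside.
- vial: Bystander: yellow plastic level vial housing 100 x 32 x 28 mm, lying beside the wheel. Origin: centre of its underside.
- faucet: Bystander: chrome faucet head 52 mm wide and 70 mm high with a short spout towards its -x. Origin: centre of its underside.
- tin: Bystander: closed tin box 104 x 144 x 48 mm. Origin: centre of its underside.
- driver: Bystander: screwdriver lying on the desk, about 200 mm long along its x axis.
- mug: Bystander: white mug, 76 mm wide, 85 mm high. Origin: centre of its underside.
Not all that is in view belongs to the job. What is shaped like the stand but pink or turquoise is not meant.

How it is judged:
By the outcome, as a careful person would: the job done as asked, in the order asked, and still so for the second after the job is handed in, with the robot touching nothing.
It also fails if it takes over 70 s, if anything falls off the work surface, if the arm or the gripper's body presses on something with over 40 N, if the wrist force passes 120 N, or if a joint passes its speed limit or range.

## Robot

A 7-joint arm with a two-finger parallel gripper is mounted at the origin on the work surface. World frame = base frame: x ahead of the robot, y to its left, z up, the work surface at z = 0. Lengths are in mm, angles in rad, forces in N, time in s.
With the tool pointing down it reaches from about 400 to 925 mm from the base axis. Payload 5.6 kg.
Tool frame: the origin (TCP) lies between the finger pads, 19 mm behind the fingertips; this is the grasp point; y points along the fingers, x is the direction in which the jaws open and shut, and the axes are right-handed (so a half turn about y gives the same grasp; the last joint's range is limited). The gripper opens to 85 mm and grips with 20 to 120 N. Pads are 22 mm wide; open, the fingers measure 114 mm over their backs; the gripper's body (76 mm by 85 mm) begins 54 mm behind the grasp point. The pads swing forward as they close: fully open they stand 13 mm farther back than shut.
Start: joints at [-1.269, 0.468, -0.012, 1.603, 0.006, 1.071, -0.056], TCP at [219.745, 611.735, 249.99] pointing down, gripper open.
Joint ranges: [-2.53, 2.53], [-0.31, 2.02], [-1.57, 1.55], [0.28, 2.44], [-1.29, 4.43], [0.15, 1.84], [-2.92, 2.92]. Speed limits (rad/s): [2.57, 2.57, 3.14, 3.14, 3.14, 3.14, 3.14].

## Interface

Orientations are given as a unit quaternion [w, x, y, z].
In Python, from station import ctrl, vision gives the robot as it stands.
- The arm moves only by the tool play_rows, never from a script. Its argument "rows" is a list that holds one entry, the list of rows, each a list of 7 numbers: the shift along the world's x, y, z normalised to -1 to 1, where 1 is 0.25 m, then the turn, a rotation vector about the world's x, y, z normalised to -1 to 1, where 1 is 360 degrees, then the gripper command: -1 is fully open, 1 is shut, values between are in proportion. In form: [[[x, y, z, wx, wy, wz, gripper], ...]]. A call has exactly 5 rows; each row shifts and turns the commanded pose from where the row before left it; what a row does not reach is not made up. A row lasts 1/10 s, in which the tool goes at most 50 mm and 8.59 degrees, less where a joint would pass 70% of its speed; a pose out of reach is approached as far as the arm can. A call with a number of a shift or a turn outside -1 to 1 is refused whole. A call with a gripper value outside its range is refused whole. The fingers move at their own pace and stop on an object; "squeeze" is the grip in N (left out, the last holds). Time passes only in rows, so rows that do not move let the fingers close, or fill a call up. It gives the time, the measured TCP pose, the force and the opening at its end, in the units of the state.
- ctrl.get_obs(): the state, without advancing time (a new reading comes with each control period).
- vision.capture(name): name is "scene" or "side" or "wrist"; returns a dict with "img" (480x640x3 uint8, blue, green, red), "fovy" (degrees; the focal length in pixels is half the picture's height over the tangent of half this angle, whatever the lens; pixels are square), "cx", "cy" (the principal point, pixels), "T" (4x4, takes a point from camera to world coordinates). Camera axes: x right, y down, z forward; pixel columns grow to the right and rows downward; lengths in mm; the calibration is good to about 2 mm. A picture is of the moment at which its call begins. There is no depth.
- ctrl.finish_job(): hands the job in, once; it reports no verdict.
The state is a dict: "t": time; "joint_positions": joint angles; "qd": joint speeds; "joint_torque": joint torques, N m; "tcp_pos": TCP position; "tool_rot": TCP orientation; "contact_force": force on the tool from outside, world axes, zero at the start; "moment": the same for the moment, N m; "width": opening from 0.0 (shut) to 1.0 (fully open).
Only numpy, scipy, OpenCV 4.12 (cv2) and the standard library are available. Lean on these libraries where they do the work, as an engineer would, in place of code of your own. Each camera call takes 0.05 s, during which the arm holds its last target. There are 200 camera calls.

## Working session

There is one attempt and no reset: what is moved stays moved. The work goes in short steps, Python scripts to look and compute and a tool call to move; the robot and the scene stay as the last step left them, time stands still between calls to the robot, and variables do not carry over. Pictures are saved under pics/ and viewed, on a budget of 10 in all, crops included, one or two more only if the job needs it, and the job is handed in when it is done.

Besides the shell and the picture viewer there is one more tool, called after "Emit:" in YAML: its name, and indented under it one key for each argument. play_rows: Moves the arm, as the interface text tells. Scaled input: -1 to 1 covers 0.25 m each way for a shift and 360 degrees each way for a turn. Its arguments: {"type":"object","properties":{"rows":{"type":"array"},"squeeze":{"type":"number"}},"required":["rows"]}

```bash
ls; mkdir -p pics; cat > h.py <<'E'
import numpy as np,cv2
from station import ctrl,vision
def ray(c,u,v):
    f=240/np.tan(np.radians(c["fovy"])/2)
    d=np.array([(u-c["cx"])/f,(v-c["cy"])/f,1.]);T=np.array(c["T"])
    return T[:3,3],T[:3,:3]@d
def onz(c,u,v,z):
    o,d=ray(c,u,v);return o+d*(z-o[2])/d[2]
E
python3 - <<'E'
from h import *
for n in("scene","side"):
    c=vision.capture(n);cv2.imwrite(f"pics/{n}0.png",c["img"]);print(n,c["fovy"],c["cx"],c["cy"],np.round(c["T"],2).tolist(), c.keys())
o=ctrl.get_obs();print(o)
E
```

```text
pics
scene 50.743941337141436 310.17032037233344 245.22864848811744 [[-0.44, 0.76, -0.48, 1069.97], [0.9, 0.37, -0.24, 293.77], [-0.01, -0.54, -0.84, 1054.62], [0.0, 0.0, 0.0, 1.0]] dict_keys(['img', 'fovy', 'cx', 'cy', 'T'])
side 46.15028918378345 331.051676924698 245.54634002635865 [[0.73, -0.52, 0.44, 5.49], [-0.68, -0.54, 0.49, -573.47], [-0.02, -0.66, -0.75, 1028.41], [0.0, 0.0, 0.0, 1.0]] dict_keys(['img', 'fovy', 'cx', 'cy', 'T'])
{'t': 0.1, 'joint_positions': array([-1.26903992,  0.46829318, -0.01156953,  1.60354645,  0.00603637,
        1.07139787, -0.05630444]), 'qd': array([ 0.00135031, -0.00229787,  0.00119323, -0.00315167,  0.00083522,
       -0.00095055,  0.00018016]), 'joint_torque': array([ 9.40084683e-04, -5.33521199e+01,  2.15416326e-02, -2.51964819e+01,
        1.15113347e-02,  4.33980982e-03, -1.77317582e-05]), 'tcp_pos': array([219.60551738, 611.27164926, 249.1247429 ]), 'tool_rot': array([-0.57799566,  0.57874237,  0.40637271, -0.40723397]), 'contact_force': array([1.35954523, 0.46666427, 0.43391583]), 'moment': array([ 0.04082646, -0.00705616,  0.0202146 ]), 'width': 1.0044341676996715}
```

View pics/scene0.png

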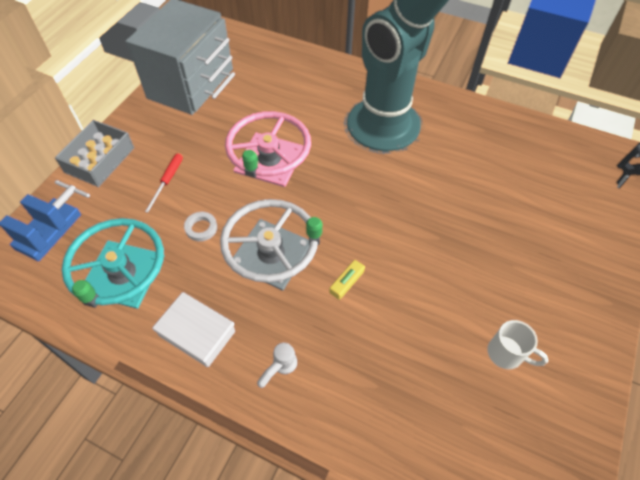

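View pics/side0.png

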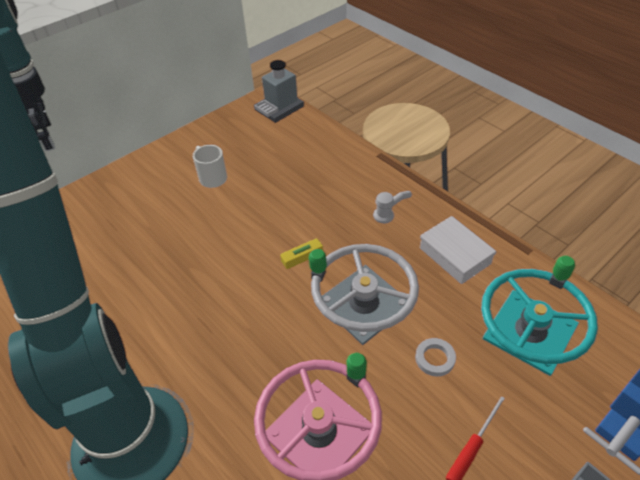

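Three wheels are in view: pink at scene (268,145), turquoise at (113,262) and grey at (270,240). In the side view they are at (318,418), (540,315) and (365,288). The grey one fits the description because it has a grey plate and a steel wheel. Next I'll confirm it in a crop and measure it.

```bash
python3 - <<'E'
from h import *
from scipy.optimize import least_squares
R={}
for n,kx,hx in(("scene",(314,228),(270,240)),("side",(318,263),(365,284))):
    c=vision.capture(n);im=c["img"];hsv=cv2.cvtColor(im,cv2.COLOR_BGR2HSV)
    g=cv2.inRange(hsv,(45,90,30),(80,255,255));b=cv2.inRange(hsv,(12,90,120),(30,255,255))
    for nm,m,p,r in(("knob",g,kx,30),("cap",b,hx,14)):
        k=np.zeros_like(m);cv2.circle(k,p,r,255,-1);mm=cv2.bitwise_and(m,k)
        M=cv2.moments(mm,True)
        if M["m00"]<5: print(n,nm,"none");continue
        u,v=M["m10"]/M["m00"],M["m01"]/M["m00"];z=110 if nm=="knob" else 88
        print(n,nm,M["m00"],round(u,1),round(v,1),"onplane",np.round(onz(c,u,v,z),1))
        R[n,nm]=ray(c,u,v)
        if nm=="knob": print(cv2.boundingRect(mm))
    if n=="scene": cv2.imwrite("pics/crop.png",cv2.resize(im[180:310,200:380],None,fx=4,fy=4,interpolation=cv2.INTER_CUBIC))
for nm in("knob","cap"):
    A=np.zeros((3,3));B=np.zeros(3)
    for n in("scene","side"):
        o,d=R[n,nm];d=d/np.linalg.norm(d);P=np.eye(3)-np.outer(d,d);A+=P;B+=P@o
    print(nm,np.round(np.linalg.solve(A,B),1))
E
```

```text
scene knob 268.0 314.1 227.2 onplane [485.4  11.  110. ]
(307, 217, 15, 21)
scene cap 52.0 268.2 235.2 onplane [537.4 -80.8  88. ]
side knob 385.0 315.3 259.2 onplane [486.6  17.9 110. ]
(294, 245, 32, 28)
side cap 71.0 364.8 280.9 onplane [533.7 -83.7  88. ]
knob [486.   13.6 113.5]
cap [535.6 -82.   84.7]
```

View pics/crop.png

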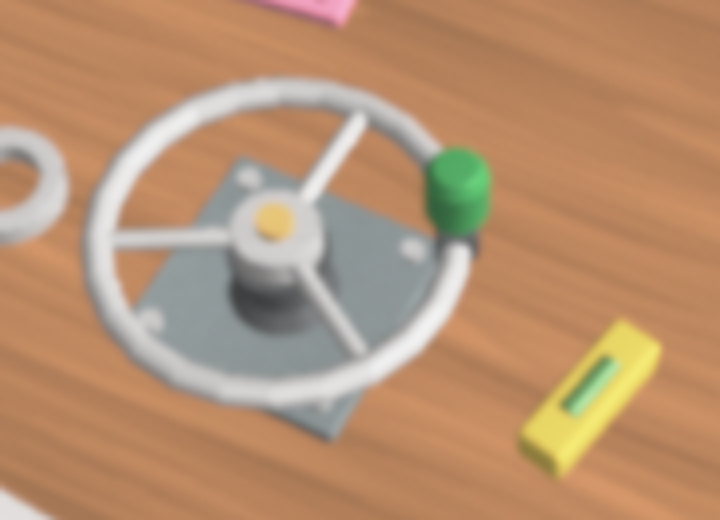

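The crop confirms the grey plate, steel wheel and green knob. The axis is at about (535.6,-82) and the knob at about (485.5,11.5), so r≈106 against 105 expected, at 118°. I'll move over with the fingers shut, to the robot side of the knob, for a clockwise push.

Emit:
play_rows:
  rows:
    - [[0.06,-0.162,0,0,0,0.0167,1],[0.06,-0.162,0,0,0,0.0167,1],[0.06,-0.162,0,0,0,0.0167,1],[0.06,-0.162,0,0,0,0.0167,1],[0.06,-0.162,0,0,0,0.0167,1]]
  squeeze: 20

```text
t: 0.7
tcp_pos: [295.1, 407.4, 249.9]
tool_rot: [0.452, -0.452, -0.544, 0.544]
contact_force: [1.0, -1.1, -1.1]
width: 0.142
```

Emit:
play_rows:
  rows:
    - [[0.06,-0.162,0,0,0,0,1],[0.06,-0.162,0,0,0,0,1],[0.06,-0.162,0,0,0,0,1],[0.06,-0.162,0,0,0,0,1],[0.06,-0.162,0,0,0,0,1]]

```text
t: 1.2
tcp_pos: [370.1, 205.0, 250.2]
tool_rot: [-0.453, 0.453, 0.543, -0.543]
contact_force: [1.0, 0.7, 0.1]
width: 0.003
```

Emit:
play_rows:
  rows:
    - [[0.06,-0.162,0,0,0,0,1],[0.06,-0.162,0,0,0,0,1],[0.06,-0.162,0,0,0,0,1],[0.04,-0.12,0,0,0,0,1],[0,0,0,0,0,0,1]]

```text
t: 1.7
tcp_pos: [425.7, 51.1, 250.2]
tool_rot: [0.455, -0.456, -0.541, 0.541]
contact_force: [0.0, 0.5, -0.5]
width: -0.003
```

Emit:
play_rows:
  rows:
    - [[0.06,-0.18,0,0,0,0,1],[0,-0.01,-0.15,0,0,0,1],[0,0,-0.15,0,0,0,1],[0,0,-0.15,0,0,0,1],[0,0,-0.08,0,0,0,1]]

```text
t: 2.2
tcp_pos: [438.0, 8.5, 115.0]
tool_rot: [0.454, -0.452, -0.542, 0.544]
contact_force: [0.0, -0.2, 0.8]
width: -0.0
```

```bash
cat >> h.py <<'E'
C=np.array([535.6,-82.])
def knob(c,lo=(45,90,30),hi=(80,255,255)):
    """angle/radius of knob(s) on the z=110 plane: green blobs near the 105 mm circle"""
    m=cv2.inRange(cv2.cvtColor(c["img"],cv2.COLOR_BGR2HSV),lo,hi);out=[]
    n,l,s,ce=cv2.connectedComponentsWithStats(m)
    for i in range(1,n):
        if s[i,4]<25: continue
        p=onz(c,*ce[i],110)[:2]-C;r=np.hypot(*p)
        if 70<r<145: out.append((round(float(np.degrees(np.arctan2(p[1],p[0]))),1),round(float(r)),int(s[i,4])))
    return out
E
python3 - <<'E'
from h import *
print(ctrl.get_obs()["tcp_pos"])
a=vision.capture("scene");b=vision.capture("side")
print(knob(a),knob(b))
cv2.imwrite("pics/pre.png",np.hstack([cv2.resize(a["img"][150:300,200:400],(400,300)),cv2.resize(b["img"][180:330,230:430],(400,300))]))
E
```

```text
[438.0025524    8.50727165 114.98721152]
[(118.4, 106, 271)] [(106.4, 109, 69), (120.1, 120, 25), (129.1, 92, 39)]
```

View pics/pre.png

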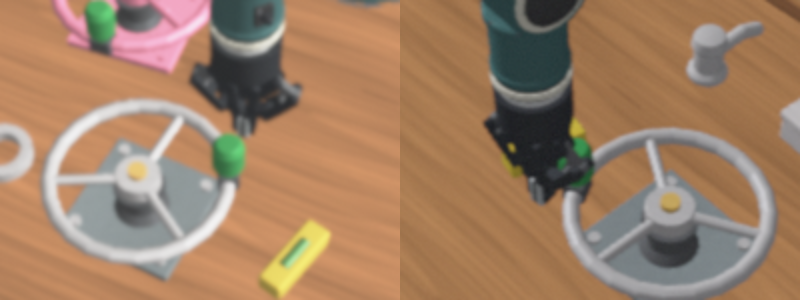

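Emit:
play_rows:
  rows:
    - [[0.032,-0.004,0,0,0,0,1],[0.02,-0.004,0,0,0,0,1],[0.016,0,0,0,0,0,1],[0.0144,0.0072,0,0,0,0,1],[0.022,0.01,0,0,0,0,1]]

```text
t: 2.8
tcp_pos: [466.3, 10.2, 118.1]
tool_rot: [-0.453, 0.453, 0.543, -0.543]
contact_force: [-0.6, 0.1, 0.2]
width: 0.005
```

Emit:
play_rows:
  rows:
    - [[0.03,0.011,0,0,0,0,1],[0.0384,0.0108,0,0,0,0,1],[0.0432,0.0076,0,0,0,0,1],[0.048,0.0032,0,0,0,0,1],[0.048,-0.0024,0,0,0,0,1]]

```text
t: 3.3
tcp_pos: [519.0, 17.8, 117.4]
tool_rot: [-0.453, 0.453, 0.543, -0.543]
contact_force: [-0.7, -0.2, -0.2]
width: -0.0
```

Emit:
play_rows:
  rows:
    - [[0.0472,-0.0076,0,0,0,0,1],[0,0,0.04,0,0,0,1],[0,0,0.14,0,0,0,1],[0.152,-0.038,0.12,0,0,0,1],[0.152,-0.038,0,0,0,0,1]]

```text
t: 3.8
tcp_pos: [608.5, -3.4, 198.2]
tool_rot: [-0.451, 0.455, 0.545, -0.541]
contact_force: [1.5, -0.7, 0.5]
width: 0.004
```

```bash
python3 - <<'E'
from h import *
for n in("scene","side","wrist"):
    o=ctrl.get_obs();c=vision.capture(n);p=o["tcp_pos"][:2]-C
    print(n,o["t"],np.round(o["tcp_pos"],1),"tool ang",np.degrees(np.arctan2(p[1],p[0])).round(1),knob(c))
    cv2.imwrite(f"pics/a_{n}.png",c["img"])
E
```

```text
scene 3.8 [608.5  -3.4 198.2] tool ang 47.1 [(48.6, 104, 289)]
side 3.85 [613.7  -5.7 196.4] tool ang 44.4 [(45.4, 106, 321)]
wrist 3.9 [609.9  -5.2 194.6] tool ang 46.0 [(41.1, 104, 4117)]
```

Emit:
play_rows:
  rows:
    - [[0.056,-0.08,-0.02,0,0,0,1],[0.022,-0.038,0,0,0,0,1],[0.018,-0.04,0,0,0,0,1],[0.0136,-0.0416,0,0,0,0,1],[0.009,-0.043,0,0,0,0,1]]

```text
t: 4.45
tcp_pos: [635.1, -64.4, 187.7]
tool_rot: [-0.453, 0.453, 0.543, -0.543]
contact_force: [-0.2, -0.4, 0.3]
width: -0.001
```

```bash
cat > r.py <<'E'
from h import *
import json,os,sys
L=json.load(open("log.json")) if os.path.exists("log.json") else [[3.8,48.6],[3.85,45.4],[3.9,41.1]]
for n in sys.argv[2:]:
    o=ctrl.get_obs();k=knob(vision.capture(n));print(n,o["t"],np.round(o["tcp_pos"],1),k)
    if k:
        k=max(k,key=lambda a:a[2]);a=L[-1][1]+(k[0]-L[-1][1]+180)%360-180
        if k[2]>150: L.append([float(o["t"]),a])
json.dump(L,open("log.json","w"))
t,a=np.array(L).T;t0=t[-1]
# deceleration known (~5.5 deg/s2): fit angle and speed
w,b=np.polyfit(t-t0,a-0.5*5.5*(t-t0)**2,1)
o=ctrl.get_obs();p=o["tcp_pos"][:2];T=o["t"]
print("speed now",round(w,1),"deg/s; mean of last",np.round(a[-3:],1))
N=int(sys.argv[1]);P=[]
f=lambda s:b+w*s+0.5*5.5*s*s
for i in range(1,N+1):
    q=np.radians(f(T+0.1*i-t0));P.append(C+105*np.array([np.cos(q),np.sin(q)]))
d=np.diff([p]+P,axis=0)/250
print("tool err now",np.round(p-C-105*np.array([np.cos(np.radians(f(T-t0))),np.sin(np.radians(f(T-t0)))]),1))
print(np.round(d,3).tolist())
E
python3 r.py 10 scene side wrist
```

```text
scene 4.45 [635.1 -64.4 187.7] [(6.2, 104, 294)]
side 4.5 [635.3 -67.2 187.8] [(3.4, 105, 336)]
wrist 4.55 [635.1 -66.3 187.7] [(90.2, 139, 774), (89.7, 145, 180), (-1.1, 105, 4467)]
speed now -63.0 deg/s; mean of last [ 6.2  3.4 -1.1]
tool err now [-5.4 23.5]
[[0.016, -0.139], [-0.01, -0.044], [-0.015, -0.042], [-0.019, -0.04], [-0.023, -0.038], [-0.026, -0.035], [-0.03, -0.032], [-0.032, -0.028], [-0.035, -0.024], [-0.037, -0.021]]
```

Emit:
play_rows:
  rows:
    - [[0.016,-0.139,0,0,0,0,1],[-0.01,-0.046,0,0,0,0,1],[-0.015,-0.043,0,0,0,0,1],[-0.019,-0.04,0,0,0,0,1],[-0.023,-0.038,0,0,0,0,1]]

```text
t: 5.1
tcp_pos: [621.9, -140.2, 187.5]
tool_rot: [-0.453, 0.453, 0.543, -0.543]
contact_force: [-0.2, -0.5, 0.3]
width: 0.001
```

Emit:
play_rows:
  rows:
    - [[-0.026,-0.035,0,0,0,0,1],[-0.03,-0.032,0,0,0,0,1],[-0.032,-0.028,0,0,0,0,1],[-0.035,-0.024,0,0,0,0,1],[-0.037,-0.021,0,0,0,0,1]]

```text
t: 5.6
tcp_pos: [581.6, -175.9, 187.5]
tool_rot: [-0.453, 0.453, 0.543, -0.543]
contact_force: [0.5, 0.4, -0.0]
width: -0.0
```

```bash
python3 r.py 10 wrist
```

```text
wrist 5.6 [ 581.6 -175.9  187.5] [(-64.2, 105, 4161)]
speed now -57.6 deg/s; mean of last [  3.4  -1.1 -64.2]
tool err now [3.2 1.4]
[[-0.052, -0.02], [-0.04, -0.01], [-0.04, -0.006], [-0.041, -0.002], [-0.04, 0.001], [-0.039, 0.005], [-0.038, 0.009], [-0.037, 0.012], [-0.035, 0.015], [-0.033, 0.018]]
```

Emit:
play_rows:
  rows:
    - [[-0.052,-0.02,0,0,0,0,1],[-0.04,-0.01,0,0,0,0,1],[-0.04,-0.006,0,0,0,0,1],[-0.041,-0.002,0,0,0,0,1],[-0.04,0.001,0,0,0,0,1]]

```text
t: 6.15
tcp_pos: [528.3, -184.7, 187.5]
tool_rot: [-0.453, 0.453, 0.543, -0.543]
contact_force: [0.5, -0.7, 0.2]
width: 0.0
```

Emit:
play_rows:
  rows:
    - [[-0.039,0.005,0,0,0,0,1],[-0.038,0.009,0,0,0,0,1],[-0.037,0.012,0,0,0,0,1],[-0.035,0.015,0,0,0,0,1],[-0.033,0.018,0,0,0,0,1]]

```text
t: 6.65
tcp_pos: [483.0, -169.5, 187.5]
tool_rot: [-0.453, 0.453, 0.543, -0.543]
contact_force: [0.1, 0.2, -0.0]
width: 0.003
```

```bash
python3 r.py 10 wrist
```

```text
wrist 6.65 [ 483.  -169.5  187.5] [(-121.0, 106, 4375), (107.3, 113, 245)]
speed now -51.7 deg/s; mean of last [  -1.1  -64.2 -121. ]
tool err now [4.4 0.6]
[[-0.048, 0.02], [-0.028, 0.024], [-0.025, 0.027], [-0.023, 0.028], [-0.02, 0.03], [-0.017, 0.031], [-0.014, 0.032], [-0.011, 0.033], [-0.009, 0.033], [-0.006, 0.033]]
```

Emit:
play_rows:
  rows:
    - [[-0.048,0.02,0,0,0,0,1],[-0.028,0.024,0,0,0,0,1],[-0.025,0.027,0,0,0,0,1],[-0.023,0.028,0,0,0,0,1],[-0.02,0.03,0,0,0,0,1]]

```text
t: 7.2
tcp_pos: [447.3, -137.1, 187.5]
tool_rot: [-0.453, 0.453, 0.543, -0.543]
contact_force: [0.5, 0.5, -0.3]
width: 0.001
```

Emit:
play_rows:
  rows:
    - [[-0.017,0.031,0,0,0,0,1],[-0.014,0.032,0,0,0,0,1],[-0.011,0.033,0,0,0,0,1],[-0.009,0.033,0,0,0,0,1],[-0.006,0.033,0,0,0,0,1]]

```text
t: 7.7
tcp_pos: [433.4, -96.5, 187.5]
tool_rot: [-0.453, 0.453, 0.543, -0.543]
contact_force: [0.1, 0.3, -0.3]
width: -0.002
```

```bash
python3 r.py 15 wrist
```

```text
wrist 7.7 [433.4 -96.5 187.5] [(-173.7, 106, 4369), (113.5, 144, 741)]
speed now -46.1 deg/s; mean of last [ -64.2 -121.  -173.7]
tool err now [ 2.2 -4.8]
[[-0.01, 0.053], [0.001, 0.033], [0.004, 0.032], [0.006, 0.032], [0.009, 0.031], [0.011, 0.03], [0.013, 0.028], [0.015, 0.027], [0.016, 0.025], [0.018, 0.024], [0.019, 0.022], [0.02, 0.021], [0.021, 0.019], [0.022, 0.017], [0.023, 0.015]]
```

Emit:
play_rows:
  rows:
    - [[-0.01,0.053,0,0,0,0,1],[0.001,0.034,0,0,0,0,1],[0.004,0.034,0,0,0,0,1],[0.006,0.033,0,0,0,0,1],[0.009,0.032,0,0,0,0,1]]

```text
t: 8.25
tcp_pos: [436.2, -50.1, 187.5]
tool_rot: [-0.453, 0.453, 0.543, -0.543]
contact_force: [-0.0, 0.3, -0.6]
width: 0.006
```

Emit:
play_rows:
  rows:
    - [[0.012,0.031,0,0,0,0,1],[0.014,0.029,0,0,0,0,1],[0.016,0.028,0,0,0,0,1],[0.017,0.026,0,0,0,0,1],[0.019,0.025,0,0,0,0,1]]

```text
t: 8.75
tcp_pos: [455.9, -15.4, 187.5]
tool_rot: [-0.453, 0.453, 0.543, -0.543]
contact_force: [0.3, 0.1, 0.3]
width: 0.002
```

```bash
python3 r.py 10 wrist
```

```text
wrist 8.75 [455.9 -15.4 187.5] [(138.8, 106, 4101)]
speed now -40.7 deg/s; mean of last [-121.  -173.7 -221.2]
tool err now [-0.8 -2.5]
[[0.024, 0.031], [0.022, 0.019], [0.023, 0.018], [0.023, 0.016], [0.024, 0.014], [0.024, 0.012], [0.025, 0.011], [0.025, 0.009], [0.025, 0.007], [0.025, 0.005]]
```

Emit:
play_rows:
  rows:
    - [[0.024,0.031,0,0,0,0,1],[0.022,0.022,0,0,0,0,1],[0.024,0.02,0,0,0,0,1],[0.024,0.018,0,0,0,0,1],[0.026,0.015,0,0,0,0,1]]

```text
t: 9.3
tcp_pos: [486.0, 10.9, 187.4]
tool_rot: [-0.453, 0.453, 0.543, -0.543]
contact_force: [-0.1, -0.8, 0.2]
width: 0.002
```

Emit:
play_rows:
  rows:
    - [[0,0,0.1,0,0,0,1],[0,0,0.16,0,0,0,1],[0,0,0.16,0,0,0,1],[0,0,0.16,0,0,0,1],[0,0,0.16,0,0,0,1]]

```text
t: 9.8
tcp_pos: [485.4, 10.5, 374.3]
tool_rot: [-0.453, 0.453, 0.543, -0.543]
contact_force: [1.0, 0.3, 0.3]
width: 0.003
```

```bash
cat > w.py <<'E'
from h import *
import sys
for i in range(int(sys.argv[1])):
    o=ctrl.get_obs();c=vision.capture("scene" if i%2 else "side")
    if i%20<2: print(round(float(o["t"]),2),np.round(o["tcp_pos"]),knob(c))
E
python3 w.py 62
```

```text
9.8 [485.  10. 374.] [(94.4, 106, 333)]
9.85 [488.  11. 381.] [(93.1, 105, 277)]
10.8 [485.  11. 373.] [(57.6, 106, 326)]
10.85 [485.  11. 373.] [(55.9, 104, 289)]
11.8 [485.  11. 372.] [(24.0, 106, 327)]
11.85 [485.  11. 372.] [(22.3, 103, 305)]
12.8 [485.  11. 372.] [(-5.8, 105, 340)]
12.85 [485.  11. 372.] [(-7.6, 104, 296)]
```

```bash
python3 w.py 95
```

```text
12.9 [485.  11. 372.] [(-8.6, 105, 348)]
12.95 [485.  11. 372.] [(-10.4, 104, 293)]
13.9 [485.  11. 372.] [(-34.4, 105, 356)]
13.95 [485.  11. 373.] [(-36.7, 104, 289)]
14.9 [485.  11. 372.] [(-57.2, 105, 366)]
14.95 [485.  11. 372.] [(-59.3, 104, 272)]
15.9 [485.  11. 373.] [(-77.2, 105, 378)]
15.95 [485.  11. 373.] [(-78.9, 105, 266)]
16.9 [485.  11. 372.] [(-93.8, 104, 393)]
16.95 [485.  11. 372.] [(-95.0, 106, 266)]
```

Emit:
play_rows:
  rows:
    - [[0,0,0,0,0,0,1],[0,0,0,0,0,0,1],[0,0,0,0,0,0,1],[0,0,0,0,0,0,1],[0,0,0,0,0,0,1]]

```text
t: 18.15
tcp_pos: [485.4, 10.5, 372.5]
tool_rot: [-0.453, 0.453, 0.543, -0.543]
contact_force: [0.5, 0.3, 0.1]
width: 0.0
```

Emit:
play_rows:
  rows:
    - [[0,0,0,0,0,0,1],[0,0,0,0,0,0,1],[0,0,0,0,0,0,1],[0,0,0,0,0,0,1],[0,0,0,0,0,0,1]]

```text
t: 18.65
tcp_pos: [485.4, 10.5, 372.5]
tool_rot: [-0.453, 0.453, 0.543, -0.543]
contact_force: [0.1, 0.5, 0.3]
width: 0.003
```

Emit:
play_rows:
  rows:
    - [[0,0,0,0,0,0,1],[0,0,0,0,0,0,1],[0,0,0,0,0,0,1],[0,0,0,0,0,0,1],[0,0,0,0,0,0,1]]

```text
t: 19.15
tcp_pos: [485.5, 10.5, 372.5]
tool_rot: [-0.453, 0.453, 0.543, -0.543]
contact_force: [-0.1, 0.2, 0.1]
width: -0.0
```

Emit:
play_rows:
  rows:
    - [[0,0,0,0,0,0,1],[0,0,0,0,0,0,1],[0,0,0,0,0,0,1],[0,0,0,0,0,0,1],[0,0,0,0,0,0,1]]

```text
t: 19.65
tcp_pos: [485.4, 10.5, 372.5]
tool_rot: [-0.453, 0.453, 0.543, -0.543]
contact_force: [0.9, -0.2, 0.9]
width: 0.001
```

Emit:
play_rows:
  rows:
    - [[0,0,0,0,0,0,1],[0,0,0,0,0,0,1],[0,0,0,0,0,0,1],[0,0,0,0,0,0,1],[0,0,0,0,0,0,1]]

```text
t: 20.15
tcp_pos: [485.5, 10.5, 372.5]
tool_rot: [-0.453, 0.453, 0.543, -0.543]
contact_force: [-0.4, 0.0, -0.1]
width: -0.002
```

Emit:
play_rows:
  rows:
    - [[0,0,0,0,0,0,1],[0,0,0,0,0,0,1],[0,0,0,0,0,0,1],[0,0,0,0,0,0,1],[0,0,0,0,0,0,1]]

```text
t: 20.65
tcp_pos: [485.4, 10.5, 372.5]
tool_rot: [-0.453, 0.453, 0.543, -0.543]
contact_force: [0.3, -0.0, -0.4]
width: 0.001
```

Emit:
play_rows:
  rows:
    - [[0,0,0,0,0,0,1],[0,0,0,0,0,0,1],[0,0,0,0,0,0,1],[0,0,0,0,0,0,1],[0,0,0,0,0,0,1]]

```text
t: 21.15
tcp_pos: [485.5, 10.5, 372.5]
tool_rot: [-0.453, 0.453, 0.543, -0.543]
contact_force: [0.5, -0.5, -0.0]
width: 0.003
```

Emit:
play_rows:
  rows:
    - [[0,0,0,0,0,0,1],[0,0,0,0,0,0,1],[0,0,0,0,0,0,1],[0,0,0,0,0,0,1],[0,0,0,0,0,0,1]]

```text
t: 21.65
tcp_pos: [485.5, 10.5, 372.5]
tool_rot: [-0.453, 0.453, 0.543, -0.543]
contact_force: [0.3, -0.0, -0.5]
width: -0.001
```

```bash
python3 w.py 2
```

```text
21.65 [485.  11. 372.] [(-134.3, 103, 419)]
21.7 [485.  11. 373.] [(-134.5, 106, 259)]
```

Emit:
play_rows:
  rows:
    - [[0,0,0,0,0,0,1],[0,0,0,0,0,0,1],[0,0,0,0,0,0,1],[0,0,0,0,0,0,1],[0,0,0,0,0,0,1]]

```text
t: 22.25
tcp_pos: [485.4, 10.6, 372.5]
tool_rot: [-0.453, 0.453, 0.543, -0.543]
contact_force: [0.6, -0.6, 0.1]
width: 0.001
```

Emit:
play_rows:
  rows:
    - [[0,0,0,0,0,0,1],[0,0,0,0,0,0,1],[0,0,0,0,0,0,1],[0,0,0,0,0,0,1],[0,0,0,0,0,0,1]]

```text
t: 22.75
tcp_pos: [485.5, 10.5, 372.5]
tool_rot: [-0.453, 0.453, 0.543, -0.543]
contact_force: [0.0, 0.5, -0.9]
width: 0.001
```

Emit:
play_rows:
  rows:
    - [[0,0,0,0,0,0,1],[0,0,0,0,0,0,1],[0,0,0,0,0,0,1],[0,0,0,0,0,0,1],[0,0,0,0,0,0,1]]

```text
t: 23.25
tcp_pos: [485.4, 10.5, 372.5]
tool_rot: [0.453, -0.453, -0.543, 0.543]
contact_force: [0.6, -0.3, -0.5]
width: 0.002
```

Emit:
play_rows:
  rows:
    - [[0,0,0,0,0,0,1],[0,0,0,0,0,0,1],[0,0,0,0,0,0,1],[0,0,0,0,0,0,1],[0,0,0,0,0,0,1]]

```text
t: 23.75
tcp_pos: [485.4, 10.6, 372.5]
tool_rot: [-0.453, 0.453, 0.543, -0.543]
contact_force: [0.5, 0.1, 0.3]
width: -0.0
```

```bash
python3 w.py 2
```

```text
23.75 [485.  11. 373.] [(-135.5, 103, 422)]
23.8 [485.  11. 372.] [(-135.6, 106, 257)]
```

Emit:
play_rows:
  rows:
    - [[0,0,0,0,0,0,1],[0,0,0,0,0,0,1],[0,0,0,0,0,0,1],[0,0,0,0,0,0,1],[0,0,0,0,0,0,1]]

```text
t: 24.35
tcp_pos: [485.4, 10.5, 372.5]
tool_rot: [-0.453, 0.453, 0.543, -0.543]
contact_force: [-0.3, -1.1, -0.7]
width: -0.004
```

Emit:
play_rows:
  rows:
    - [[0,0,0,0,0,0,1],[0,0,0,0,0,0,1],[0,0,0,0,0,0,1],[0,0,0,0,0,0,1],[0,0,0,0,0,0,1]]

```text
t: 24.85
tcp_pos: [485.4, 10.5, 372.5]
tool_rot: [-0.453, 0.453, 0.543, -0.543]
contact_force: [0.0, -0.1, -0.7]
width: -0.002
```

Emit:
play_rows:
  rows:
    - [[0,0,0,0,0,0,1],[0,0,0,0,0,0,1],[0,0,0,0,0,0,1],[0,0,0,0,0,0,1],[0,0,0,0,0,0,1]]

```text
t: 25.35
tcp_pos: [485.4, 10.5, 372.5]
tool_rot: [-0.453, 0.453, 0.543, -0.543]
contact_force: [-0.2, 0.5, 0.5]
width: -0.001
```

```bash
python3 w.py 2; python3 -c "
from h import *
c=vision.capture('scene');cv2.imwrite('pics/end.png',c['img'])"
```

```text
25.35 [485.  11. 373.] [(-135.5, 103, 419)]
25.4 [485.  11. 372.] [(-135.6, 106, 258)]
```

View pics/end.png

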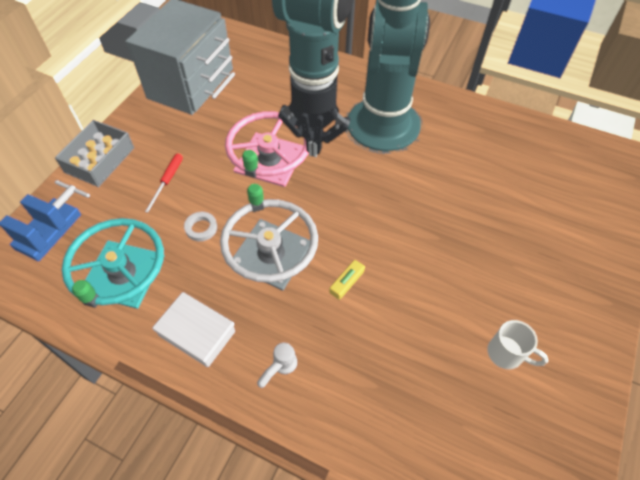

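The wheel is at rest: its angle is unchanged between 23.75 s and 25.4 s. The knob is at pixel (256,195), the other objects are where they were, and the gripper is high up.

```bash
python3 -c "
from station import ctrl
print(ctrl.finish_job())"
```

```text
the job is handed in; nothing more can be done
None
```

The job is done and handed in at about 25 s of robot time.

- **Push:** I pushed the grey wheel's green knob clockwise with the shut fingers and let go. The wheel then coasted at about 1.1 rad/s, one turn in about 5.7 s.
- **Ride:** I rode along about 52–60 mm above the knob from about 3.9 s to 9.3 s. Each check after 4.6 s found the tool within 6 mm of the knob's centre.
- **Weak spot:** Early in the ride, at about 4.6 s, the tool trailed by about 24 mm while I took pictures. That is inside the 30 mm limit, and more than 4.5 s of close riding followed.
- **Wheel speed:** It slowed while I rode along, to about 0.7 rad/s by the end. That is slower than the one turn in 8 s you asked for. It was inside your range for roughly the first four seconds of the ride.
- **End state:** I rose to z = 372 mm and waited until the wheel stopped. Its angle stayed the same from 23.75 s to 25.4 s, and the force readings were only noise. In the last picture the other objects look unmoved; I judged this by eye and did not measure it.

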